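Sweep brass chips from a guarded deburring plate into the chip tote

ROBOT

A 6-joint arm with a two-finger parallel gripper is mounted at the origin on a cart in front of the work surface, level with it; the furniture and walls round the work are solid. World frame = base frame: x ahead of the robot, y to its left, z up, the work surface at z = 0. Lengths are in mm, angles in rad, forces in N, time in s.
With the tool pointing down it reaches from about 250 to 775 mm from the base axis. Payload 4 kg.
Tool frame: the origin (TCP) lies midway between the tips of the shut fingers; the grasp point (between the pads) lies 19 mm behind it; z points along the fingers, y is the line along which they close (so a half turn about z gives the same grasp; the last joint's range is limited). The gripper opens to 94 mm and grips with 3 to 60 N. Pads are 16 mm wide; open, the fingers measure 119 mm over their backs; the gripper's body (75 mm by 177 mm) begins 78 mm behind the grasp point.
Start: joints at [-1.367, 0.087, 1.371, -0, 1.684, -0.103], TCP at [166.103, -524.338, 205.506] pointing down, gripper open.
Joint ranges: [-3.1, 3.1], [-0.76, 2.03], [0.27, 2.55], [-1.08, 4.22], [0.17, 2.65], [-2.57, 2.57]. Speed limits (rad/s): [2.79, 2.79, 3.14, 3.14, 3.14, 3.14].

INTERFACE

Orientations are given as a rotation vector (axis times angle).
In Python, from plant import manip, cams, hand_in gives the robot as it stands.
- The arm moves only by the tool arm_command, never from a script. Its argument "rows" is a list of rows, each an object with "claw": the finger opening in m, from 0 to 0.094; "delta_pos": the shift along the world's x, y, z in m, a list of three; "yaw": the turn about the world's z in rad. A call has 1 to 20 rows; each row shifts and turns the commanded pose from where the row before left it; what a row does not reach is not made up. A row lasts 1/8 s, in which the tool goes at most 62.5 mm and 10.7 degrees, less where a joint would pass 70% of its speed; a pose out of reach is approached as far as the arm can. A call is refused whole if a number of a shift passes 0.0625 or a number of a turn 0.188, either way. A call with a gripper value outside its range is refused whole. The fingers move at their own pace and stop on an object; "newtons" is the grip in N (left out, the last holds). Time passes only in rows, so rows that do not move let the fingers close. It gives the time, the measured TCP pose, the force, the opening and the grip force at its end, in the units of the state.
- manip.read_state(): the state, without advancing time (a new reading comes with each control period).
- cams.snapshot(name): name is "scene" or "side" or "wrist"; returns the picture (384x512x3 uint8, blue, green, red); there is no depth.
- cams.calibration(name): a dict with "vfov" (degrees; the focal length in pixels is half the picture's height over the tangent of half this angle, whatever the lens; pixels are square), "cx", "cy" (the principal point, pixels), "k1" (the pictures are not rectified: a ray, as slopes to the right and down, at radius r is drawn at 1 + k1 r^2 times it, then the intrinsics apply), "R" (3x3) and "t" (3): a world point X has camera coordinates R X + t; the wrist camera has in their place "hand_eye" (4x4, takes a point from camera to tool coordinates, whose origin is the TCP and whose axes are the flange's). Camera axes: x right, y down, z forward; pixel columns grow to the right and rows downward; lengths in mm; the calibration is good to about 2 mm. A picture is of the moment at which its call begins: read the wrist's pose just before it. calibration takes no time and is no camera call.
- hand_in(): hands the job in; it is judged then, once.
The state is a dict: "time": time; "qpos": joint angles; "dq": joint speeds; "tau": joint torques, N m; "ee_pos": TCP position; "tool_rot": TCP orientation; "contact_force": force on the tool from outside, world axes, zero at the start; "torque": the same for the moment, N m; "width": opening from 0.0 (shut) to 1.0 (fully open); "finger_force": force on a finger pad.
Only numpy, scipy, OpenCV 4.12 (cv2) and the standard library are available. Lean on these libraries where they do the work, as an engineer would, in place of code of your own. Each camera call takes 0.05 s, during which the arm holds its last target. There are 200 camera calls.

TASK

Clear the deburring plate: first push the blue tote along the rollers, without lifting it off them, until it is fully home against the station under the plate's left edge. Then take the orange-handled scraper block and, pushing the six brass chips only with the block and never with the fingers, sweep all of them off the open left edge into the tote, including those under the clear guard. Finally stand the scraper upright in the middle of the blue mat and let go; leave the tote home, and do not shift or knock over the two bottles and the setting plug near the work.

Things in the scene. Friction and masses are not known exactly. Their poses are not given: they have to be found in the camera images.
- station: Fixed deburring station: grey base with a white plate on top, a clear guard and a grey light bar over its rear, and a roller lane at its left. Origin on the bench under the plate's middle; +x away from the robot at yaw 0, +y left, z up. The coordinates below are mm in this frame. Its foot reaches x -95 to 95, y -106 to 94.
- plate (a point): Middle of the white plate's top (0, 0, 85). Clear area x -72 to 72, y -86 to its open left edge at y 90. Rims 8 high (top z 93): front x -79 to -73, right side y -92 to -86. Fence along the back, inner face x 72. The plate is 8 thick and overhangs the stop at the left by 12.
- guard (a point): Middle of the front lower edge of the clear guard sheet (-8, 0, 130). The sheet covers the plate's rear at full width, x -8 to 77, underside 45 above the plate, 5 thick, open at the front and both sides.
- light_bar (a point): Middle of the front lower edge of the grey light bar (-25, 0, 178). Bar: full plate width, x -25 to 11, z 178 to 225, on two dark arms from behind. An upright gripper would hit it when reaching the rear; one leaning back towards the plate's front clears it.
- home (a point): Where the middle of the tote's underside is when the tote is home (0, 123, 24). Lane along y: 9 free steel rollers lying along x, tops z 24, axes at y 94 to 294; rails with inner faces x -88 and 88, top z 40, reaching y 310; left end open. The stop is the grey base's left face at y 78.
- tote: Loose blue open-top tote on the rollers, 164 (x) x 90 (y) x 46 high mm, walls and floor 4, about 0.3 kg; origin at the middle of its underside, axes along the station's. It starts 60 to 120 mm to the left of home, rolls easily (about 1 N) and has about 6 mm play to each rail; rim at z 70.
- scraper: Loose scraper block, about 0.22 kg, standing steadily upright on the bench: black foot with a steel edge, 100 long (x) x 30 wide (y) x 18 high mm, with a leaning orange handle at its -x end. Origin at the middle of its underside. Its long sides push the chips.
- handle (a point): Grip point on the scraper's handle, at (-67, 0, 59) mm in the scraper's frame. Bar with flat sides, 20 thick (along y), 26 wide, 78 long, rising from (-35, 0, 18) and leaning back 38 degrees from vertical towards -x: its axis is (-0.616, 0, 0.788). Pinch it along y, tool leaning with it.
- mat: Fixed blue mat on the bench to the right, 150 (x) x 120 (y) x 4 mm; origin at the middle of its underside, top at z 4. The scraper is parked here, foot down, any heading.
- chip0: Loose brass chip 1 of 6, 15 x 12 x 9 mm, 12 g, origin at the middle of its underside; starts under the clear guard of the white plate; none starts nearer than 50 mm to the right rim.
- chip1: Loose brass chip 2 of 6, 15 x 12 x 9 mm, 12 g, origin at the middle of its underside; starts under the clear guard of the white plate; none starts nearer than 50 mm to the right rim.
- chip2: Loose brass chip 3 of 6, 15 x 12 x 9 mm, 12 g, origin at the middle of its underside; starts under the clear guard of the white plate; none starts nearer than 50 mm to the right rim.
- chip3: Loose brass chip 4 of 6, 15 x 12 x 9 mm, 12 g, origin at the middle of its underside; starts on the open front part of the white plate; none starts nearer than 50 mm to the right rim.
- chip4: Loose brass chip 5 of 6, 15 x 12 x 9 mm, 12 g, origin at the middle of its underside; starts on the open front part of the white plate; none starts nearer than 50 mm to the right rim.
- chip5: Loose brass chip 6 of 6, 15 x 12 x 9 mm, 12 g, origin at the middle of its underside; starts on the open front part of the white plate; none starts nearer than 50 mm to the right rim.
- dark_bottle: Bystander: black bottle with a black cap, 52 dia x 100 mm, standing loose in front of the station; origin at the middle of its underside. Leave alone.
- blue_bottle: Bystander: small blue dropper bottle with a white cap, 32 dia x 70 mm, loose in front of the station; origin at the middle of its underside. Leave alone.
- plug: Bystander: tan setting plug with a black top, 22 dia x 47 mm, loose in front of the station; origin at the middle of its underside. Leave alone.

How it is judged (in metres and radians):
On the way, in this order (a step that is already met when the one before it is completed fails the run):
1. the tote is home against the stop on the rollers (y of tote in the frame of station between 0.11 and 0.129 m and x of tote in the frame of station between -0.012 and 0.012 m and height (world z) of tote below 0.032 m), for 0.2 s.
2. all six chips lie in the tote, which is home (all of step 1 and x of chip0 in the frame of tote between -0.08 and 0.08 m and y of chip0 in the frame of tote between -0.043 and 0.043 m and z of chip0 in the frame of tote between 0 and 0.04 m and x of chip1 in the frame of tote between -0.08 and 0.08 m and y of chip1 in the frame of tote between -0.043 and 0.043 m and z of chip1 in the frame of tote between 0 and 0.04 m and x of chip2 in the frame of tote between -0.08 and 0.08 m and y of chip2 in the frame of tote between -0.043 and 0.043 m and z of chip2 in the frame of tote between 0 and 0.04 m and x of chip3 in the frame of tote between -0.08 and 0.08 m and y of chip3 in the frame of tote between -0.043 and 0.043 m and z of chip3 in the frame of tote between 0 and 0.04 m and x of chip4 in the frame of tote between -0.08 and 0.08 m and y of chip4 in the frame of tote between -0.043 and 0.043 m and z of chip4 in the frame of tote between 0 and 0.04 m and x of chip5 in the frame of tote between -0.08 and 0.08 m and y of chip5 in the frame of tote between -0.043 and 0.043 m and z of chip5 in the frame of tote between 0 and 0.04 m), for 0.2 s.
At the end, for the whole second after the job is handed in: All six chips lie inside the tote; the tote is on the rollers within 6 mm of the stop; the scraper stands upright (within 0.1 rad) and at rest on the mat, its origin within 35 mm of the mat's middle along each of the mat's axes (all of step 2 and x of scraper in the frame of mat between -0.035 and 0.035 m and y of scraper in the frame of mat between -0.035 and 0.035 m and height (world z) of scraper below 0.009 m and angle between scraper's own z axis and vertical below 0.1 rad and linear speed of scraper below 0.02 m/s); the robot touches nothing.
It fails at once if a bystander is shifted by more than 25 mm or tipped by more than 0.35 rad (distance of any of dark_bottle, blue_bottle, plug from where it was at the start of the episode above 0.025 m or angle between any of dark_bottle, blue_bottle, plug's own z axis and vertical above 0.35 rad).
It fails at once if the fingers touch a chip (contact force between any of chip0, chip1, chip2, chip3, chip4, chip5 and the fingers above 0.3 N).
It fails at once if the tote is lifted off the rollers by more than 20 mm (height (world z) of tote above 0.044 m).
It also fails if it takes over 72 s, if anything falls off the work surface, if the arm or the gripper's body presses on something with over 40 N, if the wrist force passes 120 N, or if a joint passes its speed limit or range.

## Working session

There is one attempt and no reset: what is moved stays moved. The work goes in short steps, Python scripts to look and compute and a tool call to move; the robot and the scene stay as the last step left them, time stands still between calls to the robot, and variables do not carry over. Pictures are saved under pics/ and viewed, at most 10 in all, crops included, and the job is handed in when it is done.

Besides the shell and the picture viewer there is one more tool, called after ">>>" as name([rows], argument=value, ...), one row to a line, values as JSON. arm_command: Moves the arm, as the interface text tells. Its arguments: {"type":"object","properties":{"rows":{"type":"array"},"newtons":{"type":"number"}},"required":["rows"]}

```bash
mkdir -p pics
cat > h.py <<'E'
import numpy as np, cv2
from scipy.spatial.transform import Rotation as Ro
from plant import manip, cams
def ray(c,u,v,H=None):
    # origin, direction in world; H: tool pose (4x4) for wrist
    f=192/np.tan(np.radians(c['vfov'])/2)
    K=np.array([[f,0,c['cx']],[0,f,c['cy']],[0,0,1]])
    p=np.array([(u-c['cx'])/f,(v-c['cy'])/f]); s=p.copy()
    for _ in range(30): s=p/(1+c['k1']*(s@s))
    d=np.array([s[0],s[1],1.])
    if H is not None:
        T=H@np.array(c['hand_eye']); return T[:3,3],T[:3,:3]@d
    R=np.array(c['R']);t=np.array(c['t']); return -R.T@t,R.T@d
def onz(c,u,v,z,H=None):
    o,d=ray(c,u,v,H); return o+d*(z-o[2])/d[2]
def toolpose():
    s=manip.read_state();H=np.eye(4);H[:3,:3]=Ro.from_rotvec(s['tool_rot']).as_matrix();H[:3,3]=s['ee_pos'];return H
def proj(c,X,H=None):
    X=np.asarray(X,float)
    if H is not None:
        T=np.linalg.inv(H@np.array(c['hand_eye']));q=T[:3,:3]@X+T[:3,3]
    else: q=np.array(c['R'])@X+np.array(c['t'])
    s=q[:2]/q[2];f=192/np.tan(np.radians(c['vfov'])/2)
    return s*(1+c['k1']*(s@s))*f+[c['cx'],c['cy']]
E
python3 - <<'E'
from h import *
for n in('scene','side'):
    c=cams.calibration(n);print(n,c['vfov'],c['k1'],ray(c,256,192))
    cv2.imwrite(f'pics/{n}0.png',cams.snapshot(n))
print(manip.read_state())
E
```

```text
scene 44.06384147376852 0.06326739014644749 (array([-298.8381441 ,  661.90618276, 1121.98082812]), array([ 0.54844793, -0.49260079, -0.67578594]))
side 45.56227201509779 -0.0025356003963824814 (array([132.5869039 , 993.37005601, 570.49191186]), array([ 0.3171399 , -0.87425993, -0.36770872]))
{'time': 0.1, 'qpos': array([-1.36712120e+00,  8.79106038e-02,  1.37210184e+00,  1.09830313e-05,
        1.68363655e+00, -1.03091569e-01]), 'dq': array([ 1.14997284e-04, -1.13157659e-03, -2.89526763e-03,  5.78427195e-04,
       -2.81718059e-05, -3.77065769e-04]), 'tau': array([ 1.38718740e-03, -3.41251981e+01, -3.03301013e+01,  7.19559984e-02,
        3.03931371e-02, -9.27803148e-05]), 'ee_pos': array([ 165.98829223, -523.82231442,  204.40577384]), 'tool_rot': array([-3.10267932e+00, -4.79668815e-01,  1.45160791e-04]), 'contact_force': array([ 0.22986282, -0.50283528,  0.09300526]), 'torque': array([-0.04844084,  0.01498269, -0.06585285]), 'finger_force': 0.0, 'width': 1.001395237387364}
```

View pics/scene0.png

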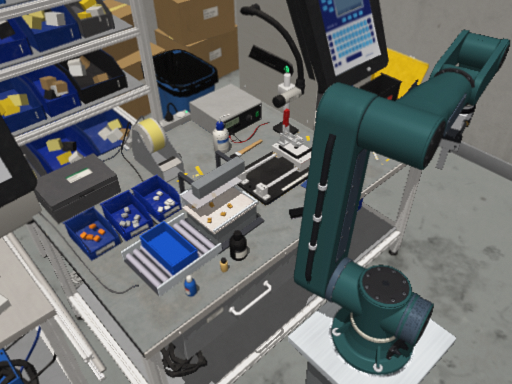

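View pics/side0.png

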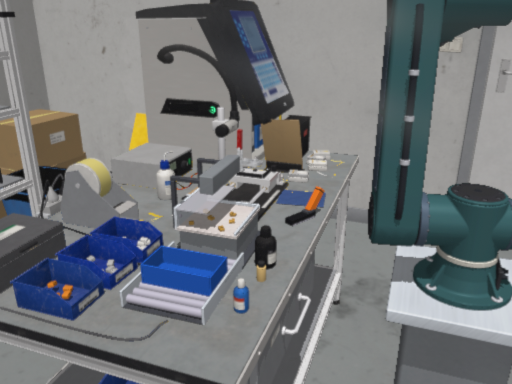

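Run:
```python
from h import *
a=cv2.imread('pics/side0.png')[150:320,120:350]
b=cv2.imread('pics/scene0.png')[150:300,115:315]
r=lambda i,s:cv2.resize(i,None,fx=s,fy=s,interpolation=cv2.INTER_CUBIC)
A=r(a,3.4);B=r(b,4)
cv2.imwrite('pics/c1.png',A);cv2.imwrite('pics/c2.png',B)
```

```text
(no output)
```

View pics/c1.png

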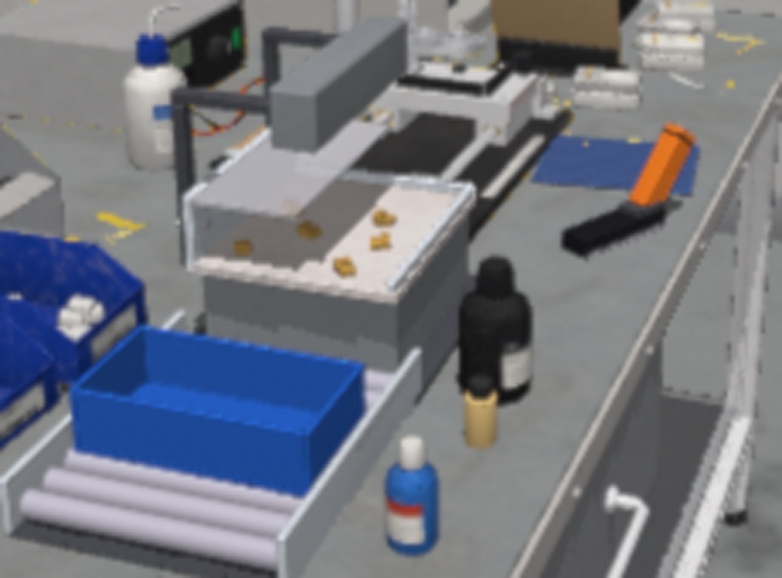

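View pics/c2.png

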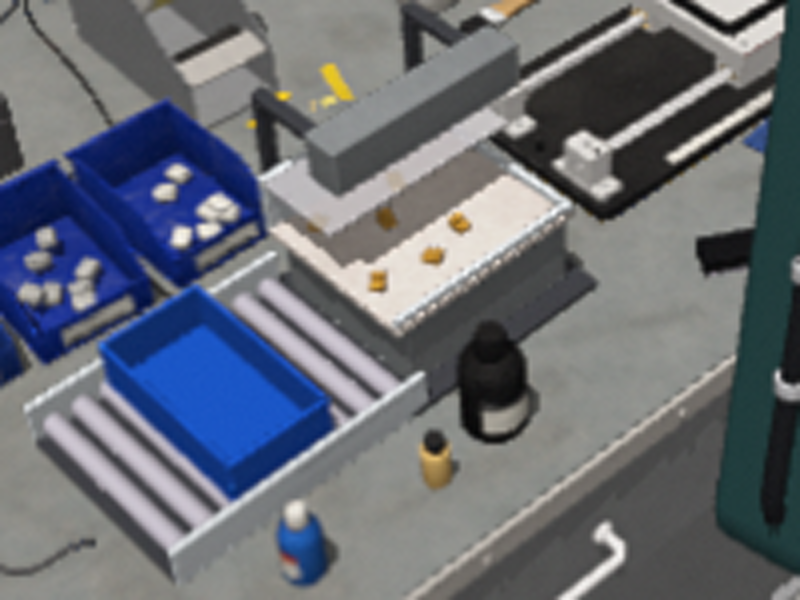

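Run:
```python
from h import *
cs,cd=cams.calibration('scene'),cams.calibration('side')
S=lambda u,v,z:onz(cs,115+u/4,150+v/4,z)[:2].round(1)
D=lambda u,v,z:onz(cd,120+u/3.4,150+v/3.4,z)[:2].round(1)
for n,f in(('FL rim',(S(397,322,93),D(398,295,93))),('FR rim',(S(572,208,93),D(474,184,93))),
 ('rail nearL',(S(172,555,40),D(282,538,40))),('rail nearR',(S(424,376,40),D(420,352,40))),('rail farL',(S(28,408,40),D(5,485,40))),
 ('tote NL',(S(232,472,70),D(310,430,70))),('tote NR',(S(330,405,70),D(364,365,70))),('tote FL',(S(101,348,70),D(75,395,70))),('tote FR',(S(197,290,70),D(147,326,70))),
 ('darkcap',(S(490,328,100),D(495,262,100))),('plugtop',(S(434,437,47),D(481,382,47))),('bluecap',(S(296,508,70),D(412,442,70))),
 ('scr foot L far',(D(566,235,18),)),('handle top',(D(677,130,80),)),('foot bot',(D(572,253,0),)),
 ('mat',(D(562,136,4),D(535,182,4),D(698,148,4),D(693,195,4))),
 ('chips',(S(378,281,90),S(432,256,90),S(459,222,90),S(386,218,90),S(316,224,90),S(396,180,90))),
 ('chips',(D(344,267,90),D(380,241,90),D(384,217,90),D(309,230,90),D(243,246,90),D(291,206,90)))): print(n,*f)
```

```text
FL rim [496.9 114.9] [490.2 133.2]
FR rim [497.8 -61.3] [505.9 -62.6]
rail nearL [473.9 335.3] [478.4 336.8]
rail nearR [480.8 106.5] [483.1 112.1]
rail farL [657.2 338.5] [655.9 346.1]
tote NL [482.5 275. ] [490.3 272.2]
tote NR [484.3 188.7] [490.8 190.1]
tote FL [644.6 278.4] [644.  285.6]
tote FR [645.6 193. ] [648.6 192.1]
darkcap [440.3  72.9] [440.9  76.9]
plugtop [425.6 141.8] [426.1 147.2]
bluecap [427.  261.2] [428.4 263.5]
scr foot L far [ 455.3 -152.3]
handle top [ 389.3 -267. ]
foot bot [ 450.9 -156.8]
mat [ 533.8 -405.6] [ 523.7 -283.6] [ 398.8 -421. ] [ 378.9 -304.7]
chips [541.9  97.3] [534.5  50.7] [548.9  11.5] [591.4  50.2] [623.5  94. ] [620.2  17. ]
chips [543.9 101.4] [536.8  53.4] [550.4  13.5] [593.1  53.9] [625.9  95.2] [624.6  19.2]
```

>>> arm_command([
  {"claw":0.094,"delta_pos":[0.03,0.04,0.03],"yaw":0.12},
  {"claw":0.094,"delta_pos":[0.035,0.045,0.03],"yaw":0.12},
  {"claw":0.094,"delta_pos":[0.035,0.045,0.03],"yaw":0.12},
  {"claw":0.094,"delta_pos":[0.035,0.045,0.03],"yaw":0.12},
  {"claw":0.094,"delta_pos":[0.035,0.045,0.01],"yaw":0.12},
  {"claw":0.094,"delta_pos":[0.03,0.04,0.0],"yaw":0.12},
  {"claw":0.094,"delta_pos":[0,0,0],"yaw":0},
  {"claw":0.094,"delta_pos":[0,0,0],"yaw":0},
], newtons=40)

```text
time: 1.1
ee_pos: [362.6, -268.6, 332.3]
tool_rot: [-2.737, -1.542, 0.001]
contact_force: [-0.8, 0.1, -0.8]
width: 1.0
finger_force: 0.0
```

Run:
```python
from h import *
H=toolpose();im=cams.snapshot('wrist');np.save('H1.npy',H);cv2.imwrite('pics/w1.png',im)
c=cams.calibration('wrist');print(H.round(3),c)
```

```text
[[ 5.18000e-01  8.55000e-01 -1.00000e-03  3.62648e+02]
 [ 8.55000e-01 -5.18000e-01  0.00000e+00 -2.68609e+02]
 [-1.00000e-03 -1.00000e-03 -1.00000e+00  3.32309e+02]
 [ 0.00000e+00  0.00000e+00  0.00000e+00  1.00000e+00]] {'vfov': 71.22314747569874, 'cx': 251.9467715545218, 'cy': 189.27089950816475, 'k1': -0.03308451065888517, 'hand_eye': array([[-9.35848381e-04, -9.65577668e-01, -2.60113229e-01,
         7.52202224e+01],
       [ 9.99999335e-01, -1.07900367e-03,  4.07569012e-04,
        -5.46658542e-01],
       [-6.74202666e-04, -2.60112674e-01,  9.65578035e-01,
        -1.78165864e+02],
       [ 0.00000000e+00,  0.00000000e+00,  0.00000000e+00,
         1.00000000e+00]])}
```

View pics/w1.png

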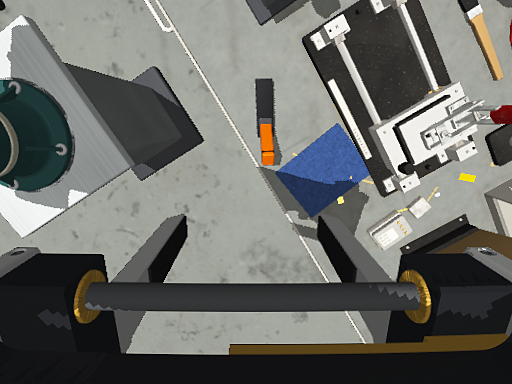

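Run:
```python
from h import *
H=np.load('H1.npy');im=cv2.imread('pics/w1.png');c=cams.calibration('wrist')
hsv=cv2.cvtColor(im,cv2.COLOR_BGR2HSV)
b=cv2.inRange(hsv,(100,120,50),(125,255,255))
n,l,st,ce=cv2.connectedComponentsWithStats(b);k=1+st[1:,4].argmax();print('mat',st[k])
cn=max(cv2.findContours((l==k).astype('u1'),0,2)[0],key=cv2.contourArea)
W=np.array([onz(c,*p[0].astype(float),4,H)[:2] for p in cn],dtype=np.float32);r=cv2.minAreaRect(W);print('matworld',r)
o=cv2.inRange(hsv,(3,150,100),(18,255,255));o[:,:230]=0;o[:,300:]=0
cn=max(cv2.findContours(o,0,2)[0],key=cv2.contourArea);r=cv2.minAreaRect(cn);print('orange px',r,cv2.boundingRect(cn))
f=cv2.inRange(im,(0,0,0),(50,50,50));f[:,:245]=0;f[:,285:]=0;f[:70]=0;f[130:]=0
cn=max(cv2.findContours(f,0,2)[0],key=cv2.contourArea);print('foot',cv2.boundingRect(cn))
W=np.array([onz(c,*p[0].astype(float),18,H)[:2] for p in cn],dtype=np.float32);print('foot@18',cv2.minAreaRect(W),cv2.boxPoints(cv2.minAreaRect(W)).round(1).tolist())
ox=cv2.findContours(o,0,2)[0];cn=max(ox,key=cv2.contourArea)
W=np.array([onz(c,*p[0].astype(float),80,H)[:2] for p in cn],dtype=np.float32);print('or@80',cv2.boxPoints(cv2.minAreaRect(W)).round(1).tolist())
```

```text
mat [ 276  123   94   94 4553]
matworld ((466.94342041015625, -363.14404296875), (147.8823699951172, 118.86128997802734), 8.290648460388184)
orange px ((266.8852844238281, 144.00881958007812), (40.80253982543945, 12.654923439025879), 85.60128784179688) (260, 124, 15, 41)
foot (256, 79, 18, 51)
foot@18 ((431.32666015625, -196.656982421875), (84.17230987548828, 29.041051864624023), 61.164207458496094) [[398.29998779296875, -226.5], [423.70001220703125, -240.5], [464.29998779296875, -166.8000030517578], [438.8999938964844, -152.8000030517578]]
or@80 [[376.3999938964844, -276.79998779296875], [394.6000061035156, -285.8999938964844], [423.29998779296875, -227.89999389648438], [405.1000061035156, -218.89999389648438]]
```

>>> arm_command([
  {"claw":0.094,"delta_pos":[0.022,0.047,0.0],"yaw":0.08},
  {"claw":0.094,"delta_pos":[0.022,0.047,0.0],"yaw":0.08},
  {"claw":0.094,"delta_pos":[0.022,0.047,0.0],"yaw":0.08},
  {"claw":0.06,"delta_pos":[0.022,0.047,0.0],"yaw":0.08},
  {"claw":0.03,"delta_pos":[0.022,0.047,0.0],"yaw":0.08},
  {"claw":0,"delta_pos":[0.022,0.047,0.0],"yaw":0.08},
  {"claw":0,"delta_pos":[0.022,0.047,0.0],"yaw":0.08},
  {"claw":0,"delta_pos":[0,0,0],"yaw":0},
  {"claw":0,"delta_pos":[0,0,0],"yaw":0},
])

```text
time: 2.28
ee_pos: [517.0, 59.0, 332.3]
tool_rot: [-2.207, -2.236, 0.002]
contact_force: [-0.1, 0.0, 0.2]
width: 0.399
finger_force: 0.0
```

Run:
```python
from h import *
H=toolpose();im=cams.snapshot('wrist');np.save('H2.npy',H);cv2.imwrite('pics/w2.png',im)
cv2.imwrite('pics/w2b.png',cv2.resize(im,None,fx=1.5,fy=1.5,interpolation=cv2.INTER_CUBIC))
print(H.round(3))
```

```text
[[-1.30000e-02  1.00000e+00 -1.00000e-03  5.17014e+02]
 [ 1.00000e+00  1.30000e-02 -1.00000e-03  5.90220e+01]
 [-1.00000e-03 -1.00000e-03 -1.00000e+00  3.32327e+02]
 [ 0.00000e+00  0.00000e+00  0.00000e+00  1.00000e+00]]
```

View pics/w2b.png

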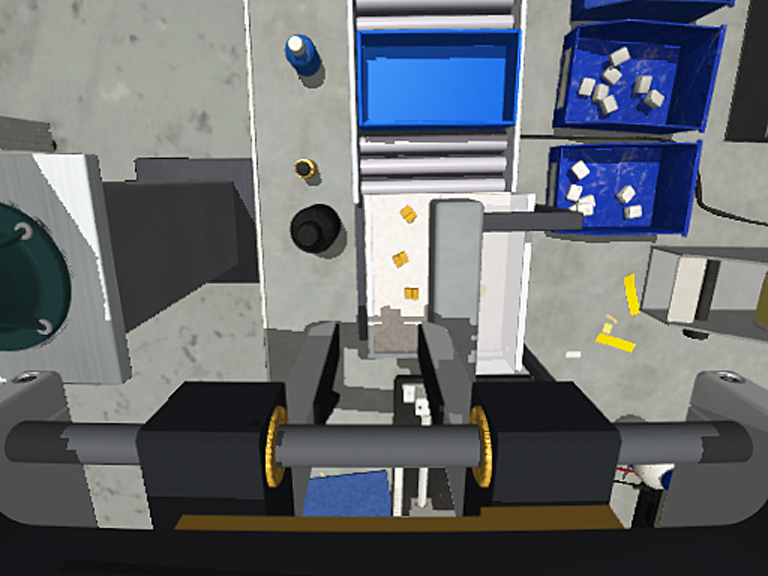

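Run:
```python
from h import *
H=np.load('H2.npy');c=cams.calibration('wrist')
P=lambda u,v,z:onz(c,u/1.5,v/1.5,z,H)[:2].round(1)
print('FLrim',P(365.5,195,93),'FR',P(368,358,93),'left edge back@85',P(505,193,85))
print('rail near outer/inner top', P(352,5,40),P(358,5,40),P(353,190,40),P(360,190,40))
print('rail far', P(514,5,40),P(521,5,40),P(513,185,40),P(520,185,40))
print('tote corners',P(357,31,70),P(519,31,70),P(362,129,70),P(516,126,70))
print('bar front top',P(432,200,225),P(430,320,225),P(481,200,225))
im=cv2.imread('pics/w2.png');hsv=cv2.cvtColor(im,cv2.COLOR_BGR2HSV)
g=cv2.inRange(hsv,(10,120,120),(28,255,255))[125:205,240:345]
n,l,st,ce=cv2.connectedComponentsWithStats(g)
for k in range(1,n):
    if st[k,4]>15:print('chip',onz(c,ce[k][0]+240,ce[k][1]+125,92,H)[:2].round(1),st[k,4])
for n,u,v,z in(('dark',314,229,100),('plug',306,169,47),('blue',297,46,70)):print(n,P(u,v,z))
```

```text
FLrim [503.  115.2] FR [506.5 -65.4] left edge back@85 [647.4 118.9]
rail near outer/inner top [486.4 306.1] [492.6 306.2] [487.  118.2] [495.  118.3]
rail far [654.5 309.1] [661.8 309.3] [669.7 126.4] [677.8 126.5]
tote corners [493.1 272.3] [652.5 275.2] [498.3 181. ] [657.5 186.5]
bar front top [553.3 118.6] [556.   29.8] [587.6 119.1]
chip [546.7  97. ] 73
chip [539.8  49.9] 67
chip [552.8  11.8] 64
dark [450.7  80.9]
plug [435.2 140.7]
blue [433.7 258.4]
```

>>> arm_command([
  {"claw":0,"delta_pos":[0.01,0.044,0.0],"yaw":0.01},
  {"claw":0,"delta_pos":[0.01,0.044,0],"yaw":0},
  {"claw":0,"delta_pos":[0.01,0.044,0],"yaw":0},
  {"claw":0,"delta_pos":[0.01,0.044,-0.01],"yaw":0},
  {"claw":0,"delta_pos":[0.01,0.044,-0.03],"yaw":0},
  {"claw":0,"delta_pos":[0.006,0.041,-0.04],"yaw":0},
  {"claw":0,"delta_pos":[0,0,-0.05],"yaw":0},
  {"claw":0,"delta_pos":[0,0,-0.05],"yaw":0},
  {"claw":0,"delta_pos":[0,0,-0.05],"yaw":0},
  {"claw":0,"delta_pos":[0,0,-0.054],"yaw":0},
  {"claw":0,"delta_pos":[0,0,0],"yaw":0},
  {"claw":0,"delta_pos":[0,0,0],"yaw":0},
])

```text
time: 3.82
ee_pos: [574.8, 321.0, 51.4]
tool_rot: [2.194, 2.247, 0.005]
contact_force: [0.0, 0.5, 1.3]
width: 0.002
finger_force: 0.0
```

>>> arm_command([
  {"claw":0,"delta_pos":[0,-0.02,0],"yaw":0},
  {"claw":0,"delta_pos":[0,-0.01,0],"yaw":0},
  {"claw":0,"delta_pos":[0,-0.008,0],"yaw":0},
  {"claw":0,"delta_pos":[0,-0.008,0],"yaw":0},
  {"claw":0,"delta_pos":[0,-0.008,0],"yaw":0},
  {"claw":0,"delta_pos":[0,-0.008,0],"yaw":0},
  {"claw":0,"delta_pos":[0,-0.008,0],"yaw":0},
  {"claw":0,"delta_pos":[0,-0.008,0],"yaw":0},
  {"claw":0,"delta_pos":[0,-0.008,0],"yaw":0},
  {"claw":0,"delta_pos":[0,-0.008,0],"yaw":0},
  {"claw":0,"delta_pos":[0,-0.008,0],"yaw":0},
  {"claw":0,"delta_pos":[0,-0.004,0],"yaw":0},
  {"claw":0,"delta_pos":[0,-0.004,0],"yaw":0},
  {"claw":0,"delta_pos":[0,-0.004,0],"yaw":0},
  {"claw":0,"delta_pos":[0,-0.003,0],"yaw":0},
])

```text
time: 5.7
ee_pos: [572.5, 205.9, 48.9]
tool_rot: [-2.19, -2.248, -0.003]
contact_force: [-1.0, 7.6, -0.7]
width: 0.005
finger_force: 3.6
```

>>> arm_command([
  {"claw":0,"delta_pos":[0,-0.002,0],"yaw":0},
  {"claw":0,"delta_pos":[0,0,0],"yaw":0},
  {"claw":0,"delta_pos":[0,0,0],"yaw":0},
])

```text
time: 6.08
ee_pos: [572.5, 206.0, 48.9]
tool_rot: [-2.188, -2.249, -0.006]
contact_force: [-0.7, 7.1, -1.2]
width: 0.002
finger_force: 3.9
```

Run:
```python
from h import *
cs,cd=cams.calibration('scene'),cams.calibration('side')
a=cams.snapshot('scene');b=cams.snapshot('side');cv2.imwrite('pics/scene1.png',a);cv2.imwrite('pics/side1.png',b)
o=np.hstack([cv2.resize(a[165:285,125:265],(400,343)),cv2.resize(b[170:280,130:270],(400,314))[:314]] if 0 else [cv2.resize(a[165:285,125:265],(400,343)),cv2.resize(b[165:285,130:270],(400,343))])
cv2.imwrite('pics/t1.png',o)
```

```text
(no output)
```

View pics/t1.png

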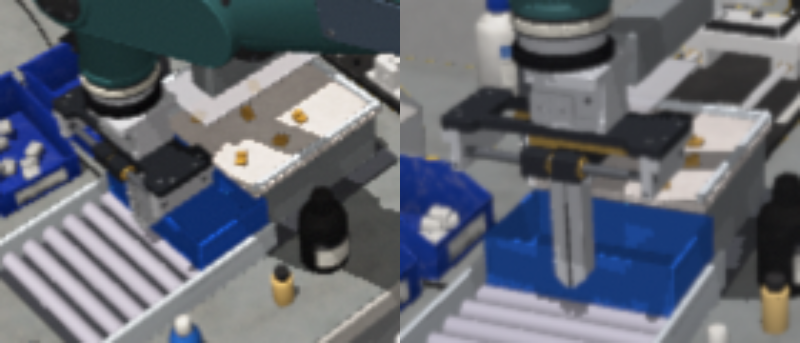

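>>> arm_command([
  {"claw":0,"delta_pos":[0,0.02,0],"yaw":0},
  {"claw":0,"delta_pos":[0,0.02,0.03],"yaw":0},
  {"claw":0,"delta_pos":[0,0,0.06],"yaw":0},
  {"claw":0,"delta_pos":[0,0,0.06],"yaw":0},
  {"claw":0,"delta_pos":[-0.01,0,0.06],"yaw":0},
  {"claw":0.03,"delta_pos":[-0.018,-0.04,0.06],"yaw":-0.053},
  {"claw":0.094,"delta_pos":[-0.018,-0.05,0.01],"yaw":-0.053},
  {"claw":0.094,"delta_pos":[-0.018,-0.05,0],"yaw":-0.053},
  {"claw":0.094,"delta_pos":[-0.018,-0.05,0],"yaw":-0.053},
  {"claw":0.094,"delta_pos":[-0.018,-0.05,0],"yaw":-0.053},
  {"claw":0.094,"delta_pos":[-0.018,-0.05,0],"yaw":-0.053},
  {"claw":0.094,"delta_pos":[-0.018,-0.05,0],"yaw":-0.053},
  {"claw":0.094,"delta_pos":[-0.018,-0.05,-0.02],"yaw":-0.053},
  {"claw":0.094,"delta_pos":[-0.018,-0.05,-0.04],"yaw":-0.053},
  {"claw":0.094,"delta_pos":[-0.018,-0.05,-0.05],"yaw":-0.053},
  {"claw":0.094,"delta_pos":[0,-0.02,-0.03],"yaw":0},
  {"claw":0.094,"delta_pos":[0,0,0],"yaw":0},
  {"claw":0.094,"delta_pos":[0,0,0],"yaw":0},
])

```text
time: 8.43
ee_pos: [390.3, -250.5, 190.4]
tool_rot: [2.703, 1.598, 0.001]
contact_force: [0.2, 0.1, 0.5]
width: 1.002
finger_force: 0.0
```

Run:
```python
from h import *
H=toolpose();im=cams.snapshot('wrist');np.save('H3.npy',H);cv2.imwrite('pics/w3.png',im)
c=cams.calibration('wrist');print(H.round(3))
hsv=cv2.cvtColor(im,cv2.COLOR_BGR2HSV)
o=cv2.inRange(hsv,(3,150,100),(16,255,255))
cn=max(cv2.findContours(o,0,2)[0],key=cv2.contourArea);print(cv2.boundingRect(cn))
# predicted features from (427.5,-203.6), 1.07
for w in([427.5,-203.6,1.07],):
  R=np.array([[np.cos(w[2]),-np.sin(w[2])],[np.sin(w[2]),np.cos(w[2])]])
  for p in((50,15,18),(50,-15,18),(-73,10,87.5),(-73,-10,87.5),(-93,10,71.5),(-93,-10,71.5)):
    q=proj(c,np.r_[R@np.array(p[:2])+w[:2],p[2]],H);print(p,q.round(1))
    cv2.circle(im,tuple(int(x) for x in q.round()),3,(0,255,0),1)
cv2.imwrite('pics/w3m.png',im)
```

```text
[[ 4.82000e-01  8.76000e-01  1.00000e-03  3.90274e+02]
 [ 8.76000e-01 -4.82000e-01 -1.00000e-03 -2.50501e+02]
 [-0.00000e+00  2.00000e-03 -1.00000e+00  1.90363e+02]
 [ 0.00000e+00  0.00000e+00  0.00000e+00  1.00000e+00]]
(252, 151, 18, 42)
(50, 15, 18) [247.8  89.1]
(50, -15, 18) [272.1  89. ]
(-73, 10, 87.5) [252.4 201.1]
(-73, -10, 87.5) [270.6 201. ]
(-93, 10, 71.5) [252.4 213.2]
(-93, -10, 71.5) [269.4 213.1]
```

View pics/w3m.png

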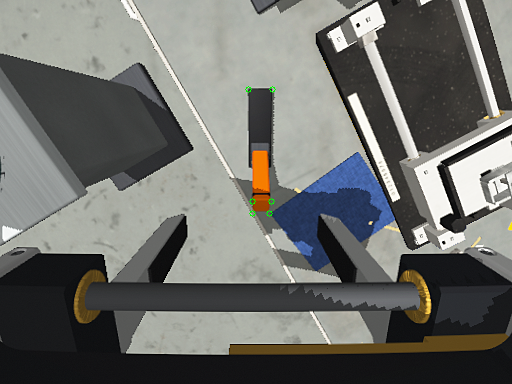

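>>> arm_command([
  {"claw":0.094,"delta_pos":[0.001,-0.019,-0.02],"yaw":0},
  {"claw":0.094,"delta_pos":[0,0,-0.05],"yaw":0},
  {"claw":0.06,"delta_pos":[0,0,-0.045],"yaw":0},
  {"claw":0.05,"delta_pos":[0,0,-0.024],"yaw":0},
  {"claw":0.04,"delta_pos":[0,0,0],"yaw":0},
  {"claw":0,"delta_pos":[0,0,0],"yaw":0},
  {"claw":0,"delta_pos":[0,0,0],"yaw":0},
  {"claw":0,"delta_pos":[0,0,0],"yaw":0},
  {"claw":0,"delta_pos":[0,0,0],"yaw":0},
  {"claw":0,"delta_pos":[0,0,0],"yaw":0},
], newtons=55)

```text
time: 9.72
ee_pos: [390.6, -270.0, 50.1]
tool_rot: [2.705, 1.597, 0.0]
contact_force: [1.3, 0.6, 0.3]
width: 0.209
finger_force: 55.0
```

>>> arm_command([
  {"claw":0,"delta_pos":[0,0,0.02],"yaw":0},
  {"claw":0,"delta_pos":[0,0,0.045],"yaw":0},
  {"claw":0,"delta_pos":[0,0.0,0.05],"yaw":0},
  {"claw":0,"delta_pos":[0.002,0.03,0],"yaw":-0.131},
  {"claw":0,"delta_pos":[0.002,0.03,0],"yaw":-0.131},
  {"claw":0,"delta_pos":[0.002,0.03,0],"yaw":-0.131},
  {"claw":0,"delta_pos":[0.002,0.03,0],"yaw":-0.131},
  {"claw":0,"delta_pos":[0.002,0.03,0],"yaw":-0.131},
  {"claw":0,"delta_pos":[0.003,0.03,0],"yaw":-0.131},
  {"claw":0,"delta_pos":[0.003,0.03,0],"yaw":-0.131},
  {"claw":0,"delta_pos":[0.003,0.025,0],"yaw":-0.131},
  {"claw":0,"delta_pos":[0,0,0],"yaw":0},
  {"claw":0,"delta_pos":[0,0,0],"yaw":0},
])

```text
time: 11.35
ee_pos: [409.1, -35.3, 164.3]
tool_rot: [3.141, 0.032, -0.002]
contact_force: [0.7, 0.1, -3.0]
width: 0.211
finger_force: 55.0
```

Run:
```python
from h import *
H=toolpose();im=cams.snapshot('wrist');np.save('H4.npy',H);cv2.imwrite('pics/w4.png',im)
print(H.round(3));cv2.imwrite('pics/w4b.png',cv2.resize(im,None,fx=1.5,fy=1.5,interpolation=cv2.INTER_CUBIC))
```

```text
[[ 1.00000e+00  2.00000e-02 -1.00000e-03  4.09071e+02]
 [ 2.00000e-02 -1.00000e+00 -1.00000e-03 -3.52660e+01]
 [-1.00000e-03  1.00000e-03 -1.00000e+00  1.64332e+02]
 [ 0.00000e+00  0.00000e+00  0.00000e+00  1.00000e+00]]
```

View pics/w4b.png

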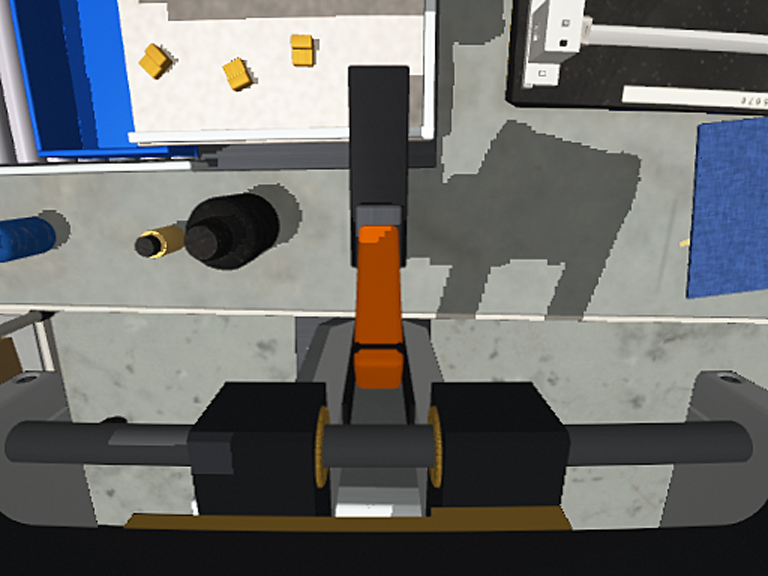

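Run:
```python
from h import *
H=np.load('H4.npy');c=cams.calibration('wrist')
P=lambda u,v,z:onz(c,u/1.5,v/1.5,z,H).round(1)
print('rim outer/inner L',P(130,138,93),P(134,131,93),'R',P(434,138,93),P(424,131,93))
print('right rim',P(436,20,93),P(426,20,93),'left edge',P(121,30,85),P(128,90,85))
print('foot end',P(349,67,132),P(408,67,132))
for u,v in((155,62),(238,75),(302,50)):print(P(u,v,92))
```

```text
rim outer/inner L [503.8 113.9  93. ] [507.8 110.9  93. ] R [506.3 -66.4  93. ] [510.  -60.3  93. ]
right rim [568.6 -64.4  93. ] [568.4 -58.8  93. ] left edge [564.4 116.7  85. ] [531.9 116.4  85. ]
foot end [534.3 -19.1 132. ] [534.8 -47.2 132. ]
[545.5  94.8  92. ]
[538.8  47.3  92. ]
[552.3  10.2  92. ]
```

>>> arm_command([
  {"claw":0,"delta_pos":[0,0,-0.012],"yaw":0},
  {"claw":0,"delta_pos":[0.02,0,0],"yaw":0},
  {"claw":0,"delta_pos":[0.032,0,0],"yaw":0},
  {"claw":0,"delta_pos":[0.032,0,0],"yaw":0},
  {"claw":0,"delta_pos":[0,0,0],"yaw":0},
  {"claw":0,"delta_pos":[0,0,-0.008],"yaw":0},
  {"claw":0,"delta_pos":[0,0,-0.007],"yaw":0},
  {"claw":0,"delta_pos":[0,0,0],"yaw":0},
])

```text
time: 12.4
ee_pos: [492.2, -34.7, 136.7]
tool_rot: [-3.141, -0.029, 0.004]
contact_force: [0.5, 0.2, -1.8]
width: 0.211
finger_force: 55.0
```

>>> arm_command([
  {"claw":0,"delta_pos":[0.015,0,0],"yaw":0},
  {"claw":0,"delta_pos":[0.015,0,0],"yaw":0},
  {"claw":0,"delta_pos":[0.003,0,0],"yaw":0},
  {"claw":0,"delta_pos":[0.002,0,0],"yaw":0},
  {"claw":0,"delta_pos":[0.001,0,0],"yaw":0},
  {"claw":0,"delta_pos":[0,0,0],"yaw":0},
])

```text
time: 13.15
ee_pos: [529.3, -34.8, 137.8]
tool_rot: [3.141, 0.03, -0.0]
contact_force: [0.2, 0.3, -2.3]
width: 0.209
finger_force: 55.0
```

>>> arm_command([
  {"claw":0,"delta_pos":[0.001,0,-0.0015],"yaw":0},
  {"claw":0,"delta_pos":[0,0,0],"yaw":0},
])

```text
time: 13.4
ee_pos: [530.3, -34.8, 136.2]
tool_rot: [3.141, 0.029, -0.001]
contact_force: [-0.3, -0.6, -2.1]
width: 0.21
finger_force: 55.0
```

>>> arm_command([
  {"claw":0,"delta_pos":[0.0015,0,0],"yaw":0},
  {"claw":0,"delta_pos":[0,0,0],"yaw":0},
])

```text
time: 13.65
ee_pos: [530.5, -34.9, 136.4]
tool_rot: [3.141, 0.029, -0.006]
contact_force: [-5.3, -0.1, 0.3]
width: 0.207
finger_force: 55.0
```

>>> arm_command([
  {"claw":0,"delta_pos":[0.0015,0,0],"yaw":0},
  {"claw":0,"delta_pos":[0,0,0],"yaw":0},
])

```text
time: 13.9
ee_pos: [530.6, -35.0, 136.6]
tool_rot: [3.141, 0.029, -0.011]
contact_force: [-9.0, -0.2, 2.7]
width: 0.212
finger_force: 55.0
```

>>> arm_command([
  {"claw":0,"delta_pos":[-0.003,0,0],"yaw":0},
  {"claw":0,"delta_pos":[-0.0002,0.01,0],"yaw":0},
  {"claw":0,"delta_pos":[-0.0002,0.01,0],"yaw":0},
  {"claw":0,"delta_pos":[-0.0002,0.01,0],"yaw":0},
  {"claw":0,"delta_pos":[-0.0002,0.01,0],"yaw":0},
  {"claw":0,"delta_pos":[-0.0002,0.01,0],"yaw":0},
  {"claw":0,"delta_pos":[-0.0002,0.01,0],"yaw":0},
  {"claw":0,"delta_pos":[-0.0002,0.01,0],"yaw":0},
])

```text
time: 14.9
ee_pos: [528.2, 35.5, 136.0]
tool_rot: [3.141, 0.029, -0.004]
contact_force: [-5.4, -3.0, -1.8]
width: 0.21
finger_force: 55.0
```

>>> arm_command([
  {"claw":0,"delta_pos":[-0.001,0.008,0],"yaw":0},
  {"claw":0,"delta_pos":[-0.0003,0.01,0],"yaw":0},
  {"claw":0,"delta_pos":[-0.0002,0.01,0],"yaw":0},
  {"claw":0,"delta_pos":[-0.0002,0.01,0],"yaw":0},
  {"claw":0,"delta_pos":[-0.0002,0.01,0],"yaw":0},
])

```text
time: 15.52
ee_pos: [526.6, 83.6, 136.2]
tool_rot: [3.141, 0.029, -0.002]
contact_force: [-4.3, -2.8, -2.3]
width: 0.21
finger_force: 55.0
```

Run:
```python
from h import *
a=cams.snapshot('scene');b=cams.snapshot('side')
cv2.imwrite('pics/t2.png',np.hstack([cv2.resize(a[165:285,125:265],(400,343)),cv2.resize(b[165:285,130:270],(400,343))]))
```

```text
(no output)
```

View pics/t2.png

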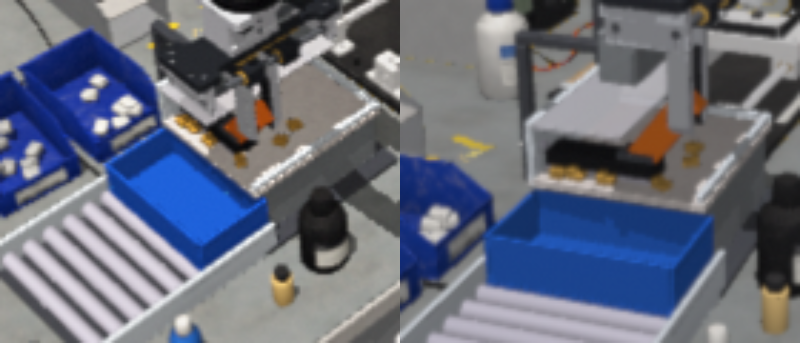

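>>> arm_command([
  {"claw":0,"delta_pos":[-0.0005,0.006,0],"yaw":0},
  {"claw":0,"delta_pos":[-0.0002,0.006,0],"yaw":0},
  {"claw":0,"delta_pos":[-0.0002,0.006,0],"yaw":0},
  {"claw":0,"delta_pos":[-0.0002,0.006,0],"yaw":0},
  {"claw":0,"delta_pos":[0,0.003,0],"yaw":0},
  {"claw":0,"delta_pos":[0,0,0],"yaw":0},
])

```text
time: 16.38
ee_pos: [525.8, 110.5, 136.2]
tool_rot: [-3.141, -0.03, 0.001]
contact_force: [-5.2, -1.5, -2.4]
width: 0.21
finger_force: 55.0
```

Run:
```python
from h import *
a=cams.snapshot('scene');b=cams.snapshot('side')
cv2.imwrite('pics/t3.png',np.hstack([cv2.resize(a[165:285,125:265],(400,343)),cv2.resize(b[165:285,130:270],(400,343))]))
c1,c2=cams.calibration('scene'),cams.calibration('side')
for im,c in((a,c1),(b,c2)):
    g=cv2.inRange(cv2.cvtColor(im,cv2.COLOR_BGR2HSV),(10,110,70),(28,255,255));g[:190]=0;g[260:]=0;g[:,:140]=0;g[:,262:]=0
    n,l,st,ce=cv2.connectedComponentsWithStats(g)
    for k in range(1,n):
        if st[k,4]>3:print(ce[k].round(1),st[k,4],'plate',(onz(c,*ce[k],90)[:2]-[583,26.5]).round(0),'tote',(onz(c,*ce[k],33)[:2]-[583,26.5]).round(0))
```

```text
[202.  190.8] 5 plate [79.  6.] tote [132. -29.]
[201.9 196. ] 9 plate [60. 22.] tote [112. -12.]
[209.3 208.9] 48 plate [-2. 41.] tote [46.  8.]
[227.8 208.2] 15 plate [-39.  -3.] tote [  7. -38.]
[199.8 215.2] 24 plate [-4. 79.] tote [45. 48.]
[222.9 213.6] 17 plate [-47.  23.] tote [ -1. -11.]
[208.4 220.8] 19 plate [-41.  75.] tote [ 6. 44.]
[181.5 224.8] 11 plate [  1. 143.] tote [ 50. 116.]
[187.8 227.5] 13 plate [-20. 136.] tote [ 27. 109.]
[193.5 231.8] 13 plate [-46. 135.] tote [  0. 107.]
[230.1 204.7] 24 plate [ -3. -65.] tote [  50. -188.]
[214.6 217.3] 171 plate [ 2. 22.] tote [ 56. -90.]
[154.4 214.7] 30 plate [152.  61.] tote [223. -47.]
[231.7 218.4] 36 plate [-40.  14.] tote [  8. -99.]
[220.7 228.9] 26 plate [-39.  77.] tote [ 10. -29.]
```

>>> arm_command([
  {"claw":0,"delta_pos":[-0.0005,-0.01,0.0005],"yaw":0},
  {"claw":0,"delta_pos":[0.0003,-0.015,0],"yaw":0},
  {"claw":0,"delta_pos":[0.0003,-0.015,0],"yaw":0},
  {"claw":0,"delta_pos":[0.0003,-0.015,0],"yaw":0},
  {"claw":0,"delta_pos":[0.0003,-0.015,0],"yaw":0},
  {"claw":0,"delta_pos":[0.0003,-0.015,0],"yaw":0},
  {"claw":0,"delta_pos":[0.0003,-0.015,0],"yaw":0},
  {"claw":0,"delta_pos":[0.0003,-0.015,0],"yaw":0},
  {"claw":0,"delta_pos":[0.0003,-0.015,0],"yaw":0},
  {"claw":0,"delta_pos":[0.0003,-0.015,0],"yaw":0},
  {"claw":0,"delta_pos":[0,0,0],"yaw":0},
  {"claw":0,"delta_pos":[-0.015,0,0],"yaw":0},
  {"claw":0,"delta_pos":[-0.015,0,0],"yaw":0},
  {"claw":0,"delta_pos":[-0.006,0,0],"yaw":0},
  {"claw":0,"delta_pos":[0,0,0],"yaw":0},
])

```text
time: 18.35
ee_pos: [491.9, -34.5, 137.2]
tool_rot: [3.141, 0.03, 0.001]
contact_force: [-0.2, -0.6, -2.4]
width: 0.205
finger_force: 55.0
```

```bash
cat > chk.py <<'E'
from h import *
a=cams.snapshot('scene');b=cams.snapshot('side')
for im,n in((a,'scene'),(b,'side')):
    c=cams.calibration(n);print(n)
    g=cv2.inRange(cv2.cvtColor(im,cv2.COLOR_BGR2HSV),(10,110,70),(28,255,255));g[:190]=0;g[260:]=0;g[:,:170]=0;g[:,262:]=0
    N,l,st,ce=cv2.connectedComponentsWithStats(g)
    for k in range(1,N):
        if st[k,4]>3:print(ce[k].round(1),st[k,4],'plate',(onz(c,*ce[k],90)[:2]-[583,26.5]).round(0),'tote',(onz(c,*ce[k],33)[:2]-[583,26.5]).round(0))
E
python3 chk.py
```

```text
scene
[254.8 192.6] 28 plate [ -44. -112.] tote [   2. -153.]
[244.2 197.2] 38 plate [-37. -73.] tote [  10. -112.]
[227.6 208.1] 14 plate [-39.  -3.] tote [  8. -38.]
[222.9 213.5] 15 plate [-46.  23.] tote [ -0. -11.]
[208.6 220.8] 15 plate [-41.  74.] tote [ 5. 43.]
[181.8 224.9] 13 plate [  0. 143.] tote [ 49. 116.]
[187.8 227.5] 13 plate [-20. 136.] tote [ 27. 109.]
[193.5 231.8] 13 plate [-46. 135.] tote [  0. 107.]
side
[249.8 197. ] 135 plate [ -33. -134.] tote [  17. -265.]
[231.8 218.5] 34 plate [-41.  14.] tote [  8. -99.]
[220.7 228.7] 21 plate [-38.  76.] tote [ 11. -30.]
[200. 252.] 5 plate [-43. 195.] tote [  5. 103.]
```

>>> arm_command([
  {"claw":0,"delta_pos":[0,0,-0.001],"yaw":0},
  {"claw":0,"delta_pos":[-0.0002,0.01,0],"yaw":0},
  {"claw":0,"delta_pos":[-0.0002,0.01,0],"yaw":0},
  {"claw":0,"delta_pos":[-0.0002,0.01,0],"yaw":0},
  {"claw":0,"delta_pos":[-0.0002,0.01,0],"yaw":0},
  {"claw":0,"delta_pos":[-0.0002,0.01,0],"yaw":0},
  {"claw":0,"delta_pos":[-0.0002,0.01,0],"yaw":0},
  {"claw":0,"delta_pos":[-0.0002,0.01,0],"yaw":0},
  {"claw":0,"delta_pos":[-0.0002,0.01,0],"yaw":0},
  {"claw":0,"delta_pos":[-0.0002,0.01,0],"yaw":0},
  {"claw":0,"delta_pos":[-0.0002,0.01,0],"yaw":0},
  {"claw":0,"delta_pos":[-0.0002,0.008,0],"yaw":0},
  {"claw":0,"delta_pos":[-0.0002,0.008,0],"yaw":0},
  {"claw":0,"delta_pos":[-0.0002,0.008,0],"yaw":0},
  {"claw":0,"delta_pos":[0,0.007,0],"yaw":0},
  {"claw":0,"delta_pos":[0,0.007,0],"yaw":0},
  {"claw":0,"delta_pos":[0,0.006,0],"yaw":0},
  {"claw":0,"delta_pos":[0,0.003,0],"yaw":0},
  {"claw":0,"delta_pos":[0,0,0],"yaw":0},
])

```text
time: 20.82
ee_pos: [489.7, 112.3, 135.9]
tool_rot: [3.141, 0.03, -0.0]
contact_force: [0.7, 0.0, -2.2]
width: 0.211
finger_force: 55.0
```

```bash
python3 chk.py
```

```text
scene
[212.8 196. ] 4 plate [36. -4.] tote [ 87. -39.]
[222.6 195.8] 8 plate [ 16. -27.] tote [ 65. -64.]
[210.1 203.6] 8 plate [14. 24.] tote [64. -9.]
[216.9 215.8] 47 plate [-42.  43.] tote [ 5. 10.]
[206.7 221.6] 30 plate [-40.  80.] tote [ 7. 50.]
[181.8 224.9] 13 plate [  0. 143.] tote [ 49. 116.]
[187.8 227.5] 13 plate [-20. 136.] tote [ 27. 109.]
[193.5 231.8] 13 plate [-46. 135.] tote [  0. 107.]
[206.7 238.8] 12 plate [-94. 123.] tote [-51.  95.]
[190.2 240.4] 13 plate [-67. 162.] tote [-22. 135.]
side
[244.5 207.4] 27 plate [-45. -62.] tote [   3. -184.]
[228.4 220. ] 170 plate [-37.  25.] tote [ 13. -87.]
[200. 252.] 5 plate [-43. 195.] tote [  5. 103.]
[222.2 254.6] 13 plate [-92. 189.] tote [-50.  96.]
```

>>> arm_command([
  {"claw":0,"delta_pos":[0,-0.01,0.008],"yaw":0},
  {"claw":0,"delta_pos":[0,-0.015,0.008],"yaw":0},
  {"claw":0,"delta_pos":[0,-0.035,0],"yaw":0},
  {"claw":0,"delta_pos":[0,-0.035,0],"yaw":0},
  {"claw":0,"delta_pos":[0,-0.035,0],"yaw":0},
  {"claw":0,"delta_pos":[0,-0.01,0],"yaw":0},
  {"claw":0,"delta_pos":[0,0,0],"yaw":0},
  {"claw":0,"delta_pos":[-0.03,0,0],"yaw":0},
  {"claw":0,"delta_pos":[-0.035,0,0],"yaw":0},
  {"claw":0,"delta_pos":[-0.015,0,0],"yaw":0},
  {"claw":0,"delta_pos":[0,0,0.01],"yaw":0},
  {"claw":0,"delta_pos":[0,0,0],"yaw":0},
])

```text
time: 22.42
ee_pos: [411.5, -27.8, 163.6]
tool_rot: [3.141, 0.03, 0.006]
contact_force: [0.9, 0.6, -2.1]
width: 0.209
finger_force: 55.0
```

```bash
python3 chk.py
python3 - <<'E'
from h import *
a=cams.snapshot('scene');b=cams.snapshot('side')
cv2.imwrite('pics/t4.png',np.hstack([cv2.resize(a[165:285,125:265],(400,343),interpolation=2),cv2.resize(b[165:285,130:270],(400,343),interpolation=2)]))
E
```

```text
scene
[259.4 204.5] 32 plate [-94. -85.] tote [ -51. -125.]
[181.8 224.9] 13 plate [  0. 143.] tote [ 49. 116.]
[187.8 227.5] 13 plate [-20. 136.] tote [ 27. 109.]
[193.5 231.8] 13 plate [-46. 135.] tote [  0. 107.]
[190.2 240.4] 13 plate [-67. 162.] tote [-22. 135.]
[206.7 239. ] 11 plate [-95. 124.] tote [-52.  95.]
side
[200. 252.] 5 plate [-43. 195.] tote [  5. 103.]
[222.3 254.5] 18 plate [-92. 188.] tote [-50.  96.]
```

View pics/t4.png

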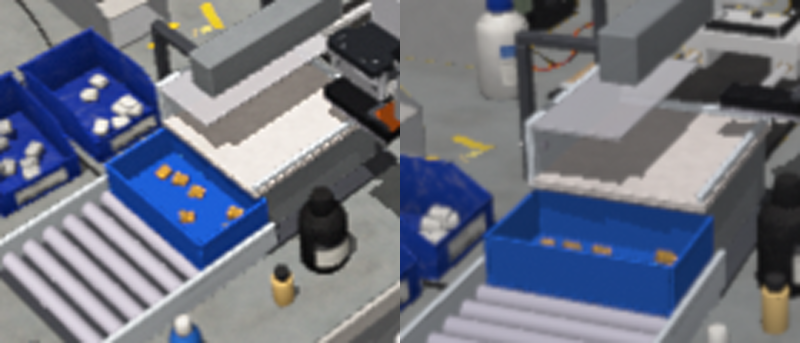

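>>> arm_command([
  {"claw":0,"delta_pos":[0,0,0.04],"yaw":0},
  {"claw":0,"delta_pos":[0,0,0.05],"yaw":0},
  {"claw":0,"delta_pos":[0,0.02,0.05],"yaw":0},
  {"claw":0,"delta_pos":[0.02,0.04,0.03],"yaw":0},
  {"claw":0,"delta_pos":[0.02,0.03,0],"yaw":0},
  {"claw":0,"delta_pos":[0,0,0],"yaw":0},
  {"claw":0,"delta_pos":[0,0,0],"yaw":0},
])

```text
time: 23.5
ee_pos: [449.6, 61.9, 331.0]
tool_rot: [3.141, 0.03, -0.003]
contact_force: [0.0, -0.7, -2.7]
width: 0.209
finger_force: 55.0
```

Run:
```python
from h import *
H=toolpose();im=cams.snapshot('wrist');c=cams.calibration('wrist');cv2.imwrite('pics/w5.png',im);np.save('H5.npy',H)
g=cv2.inRange(cv2.cvtColor(im,cv2.COLOR_BGR2HSV),(10,110,70),(28,255,255))
for X,n in(([496,107,70],'tote'),([492,192,70],''),([660,110,70],''),([656,197,70],'')):print(n,proj(c,X,H).round())
N,l,st,ce=cv2.connectedComponentsWithStats(g)
for k in range(1,N):
    if st[k,4]>8 and ce[k][1]<230:print(ce[k].round(1),st[k],'plate',(onz(c,*ce[k],90,H)[:2]-[583.5,26.5]).round(0),'tote',(onz(c,*ce[k],33,H)[:2]-[583.5,26.5]).round(0))
```

```text
tote [224. 135.]
 [172. 136.]
 [222.  22.]
 [163.  24.]
[493.9  12.7] [490  10   7   9  27] plate [  96. -307.] tote [ 116. -354.]
[204.6  45.1] [201  43   8   5  39] plate [ 40. 106.] tote [ 53. 115.]
[194.1  91.2] [189  87  11  10  63] plate [-23. 123.] tote [-18. 134.]
[214.9 110.2] [213 107   4   8  19] plate [-50.  92.] tote [-49. 100.]
[205.1 120.2] [202 117   7   8  36] plate [-65. 108.] tote [-66. 117.]
[252.  190.6] [ 236  150   33   80 2269] plate [-174.   34.] tote [-190.   34.]
[504.3 153.1] [502 150   6   7  28] plate [-105. -372.] tote [-111. -427.]
[210.  167.4] [202 162  14  15  81] plate [-138.  102.] tote [-148.  110.]
[ 15.2 229.2] [  0 221  45  21 429] plate [-251.  444.] tote [-277.  500.]
```

>>> arm_command([
  {"claw":0,"delta_pos":[-0.006,-0.03,0],"yaw":0.015},
  {"claw":0,"delta_pos":[-0.006,-0.05,0],"yaw":0.015},
  {"claw":0,"delta_pos":[-0.006,-0.05,0],"yaw":0.015},
  {"claw":0,"delta_pos":[-0.006,-0.05,0],"yaw":0.015},
  {"claw":0,"delta_pos":[-0.006,-0.05,0],"yaw":0.015},
  {"claw":0,"delta_pos":[-0.007,-0.05,0],"yaw":0.015},
  {"claw":0,"delta_pos":[-0.007,-0.05,0],"yaw":0.015},
  {"claw":0,"delta_pos":[-0.007,-0.05,0],"yaw":0.02},
  {"claw":0,"delta_pos":[-0.007,-0.045,0],"yaw":0},
  {"claw":0,"delta_pos":[0,-0.011,-0.03],"yaw":0},
  {"claw":0,"delta_pos":[0,0,-0.06],"yaw":0},
  {"claw":0,"delta_pos":[0,0,-0.06],"yaw":0},
  {"claw":0,"delta_pos":[0,0,-0.06],"yaw":0},
  {"claw":0,"delta_pos":[0,0,-0.03],"yaw":0},
  {"claw":0,"delta_pos":[0,0,0],"yaw":0},
  {"claw":0,"delta_pos":[0,0,0],"yaw":0},
])

```text
time: 25.55
ee_pos: [392.0, -375.1, 93.9]
tool_rot: [3.131, 0.224, 0.003]
contact_force: [-0.1, 0.4, -2.0]
width: 0.208
finger_force: 55.0
```

Run:
```python
from h import *
H=toolpose();im=cams.snapshot('wrist');c=cams.calibration('wrist');print(H.round(3))
b=cv2.inRange(cv2.cvtColor(im,cv2.COLOR_BGR2HSV),(100,120,30),(125,255,255))
N,l,st,ce=cv2.connectedComponentsWithStats(b)
m=np.isin(l,[k for k in range(1,N) if st[k,4]>300]).astype('u1')
ys,xs=np.nonzero(m);W=np.array([onz(c,float(x),float(y),4,H)[:2] for x,y in zip(xs,ys)],dtype=np.float32)
print(len(xs),st[1:][st[1:,4]>300],cv2.minAreaRect(W))
```

```text
[[ 9.90000e-01  1.42000e-01  2.00000e-03  3.91996e+02]
 [ 1.42000e-01 -9.90000e-01 -3.00000e-03 -3.75141e+02]
 [ 2.00000e-03  3.00000e-03 -1.00000e+00  9.38680e+01]
 [ 0.00000e+00  0.00000e+00  0.00000e+00  1.00000e+00]]
13460 [[  186    32   130   159 13460]] ((467.2882995605469, -363.81353759765625), (148.12255859375, 118.58552551269531), 8.218231201171875)
```

>>> arm_command([
  {"claw":0,"delta_pos":[0,0,-0.025],"yaw":0},
  {"claw":0,"delta_pos":[0,0,-0.01],"yaw":0},
  {"claw":0,"delta_pos":[0,0,-0.003],"yaw":0},
  {"claw":0,"delta_pos":[0,0,-0.001],"yaw":0},
  {"claw":0,"delta_pos":[0,0,-0.001],"yaw":0},
  {"claw":0,"delta_pos":[0,0,0],"yaw":0},
])

```text
time: 26.35
ee_pos: [392.0, -374.4, 54.1]
tool_rot: [3.132, 0.226, 0.002]
contact_force: [-3.4, 2.0, 5.2]
width: 0.21
finger_force: 55.0
```

Standing on the mat (upward force). Open, then lift straight up.

>>> arm_command([
  {"claw":0.03,"delta_pos":[0,0,0],"yaw":0},
  {"claw":0.05,"delta_pos":[0,0,0],"yaw":0},
  {"claw":0.07,"delta_pos":[0,0,0],"yaw":0},
  {"claw":0.07,"delta_pos":[0,0,0],"yaw":0},
  {"claw":0.07,"delta_pos":[0,0,0],"yaw":0},
  {"claw":0.07,"delta_pos":[0,0,0.02],"yaw":0},
  {"claw":0.07,"delta_pos":[0,0,0.05],"yaw":0},
  {"claw":0.07,"delta_pos":[0,0,0.06],"yaw":0},
  {"claw":0.07,"delta_pos":[0,0,0.04],"yaw":0},
  {"claw":0.07,"delta_pos":[0,0,0],"yaw":0},
  {"claw":0.07,"delta_pos":[0,0,0],"yaw":0},
  {"claw":0.07,"delta_pos":[0,0,0],"yaw":0},
])

```text
time: 27.85
ee_pos: [391.0, -373.0, 219.2]
tool_rot: [-3.13, -0.225, 0.004]
contact_force: [-0.4, -0.3, -0.7]
width: 0.745
finger_force: 0.0
```

```bash
python3 chk.py
python3 - <<'E'
from h import *
H=toolpose();im=cams.snapshot('wrist');c=cams.calibration('wrist');cv2.imwrite('pics/w6.png',im)
o=cv2.inRange(cv2.cvtColor(im,cv2.COLOR_BGR2HSV),(3,150,80),(16,255,255))
cn=max(cv2.findContours(o,0,2)[0],key=cv2.contourArea);print('orange',cv2.boundingRect(cn))
R=np.array([[.99,-.142],[.142,.99]])
for p in((50,15,22),(50,-15,22),(-73,10,91.5),(-73,-10,91.5),(-93,0,75.5)):print(p,proj(c,np.r_[R@np.array(p[:2])+[467.2,-363.6],p[2]],H).round(1))
f=cv2.inRange(im,(0,0,0),(60,55,55));f[230:]=0
for q in cv2.findContours(f,0,2)[0]:
    if cv2.contourArea(q)>300:print('dark',cv2.boundingRect(q))
a=cams.snapshot('side');cc=cams.calibration('side')  # bystanders vs start image
d=cv2.absdiff(a,cv2.imread('pics/side0.png')).max(2)
for n,s in(('dark',np.s_[225:270,253:278]),('plug',np.s_[260:284,255:268]),('blue',np.s_[277:314,232:252])):print(n,(d[s]>50).mean().round(3))
print(manip.read_state()['contact_force'])
E
```

```text
scene
[181.9 224.8] 14 plate [  1. 142.] tote [ 49. 115.]
[187.8 227.5] 13 plate [-20. 136.] tote [ 27. 109.]
[193.5 231.7] 14 plate [-46. 134.] tote [  0. 107.]
[190.2 240.4] 13 plate [-67. 162.] tote [-22. 135.]
[206.7 239. ] 11 plate [-95. 124.] tote [-52.  95.]
side
[200. 252.] 5 plate [-43. 195.] tote [  5. 103.]
[222.3 254.5] 18 plate [-92. 188.] tote [-50.  96.]
orange (246, 135, 16, 38)
(50, 15, 22) [242.   76.5]
(50, -15, 22) [264.9  76.5]
(-73, 10, 91.5) [244.9 179.9]
(-73, -10, 91.5) [262. 180.]
(-93, 0, 75.5) [253.4 192.6]
dark (110, 172, 89, 58)
dark (243, 76, 22, 76)
dark (91, 3, 253, 69)
dark (420, 0, 59, 101)
dark (251, 0, 68, 29)
dark (0, 0, 57, 70)
dark 0.0
plug 0.0
blue 0.0
[-0.22312893 -0.03393883 -0.12060611]
```

```bash
python3 -c "
from plant import hand_in
print(hand_in())"
```

```text
the job is handed in; nothing more can be done
None
```

I handed the job in at about 28 s. The tote was home and all six chips were in it. The scraper stood upright in the middle of the mat and the bystanders had not moved. I did view 11 pictures, one over the limit of 10.

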